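# Re-arm the bench controller on its sloping key desk

## Task

The bench supply controller has tripped; re-arm it at the key desk under the clear hood: press the square key, then the round key, then the long bar key, one at a time, each fully home until it stops, letting each come all the way up before the next, and keep the bar key down for a good second before letting go. Never press the cross-shaped key (it locks the controller out), do not force any key once it has reached its stop, and leave the loose things on the bench where they are.

Things in the scene. Friction and masses are not known exactly. Their poses are not given: they have to be found in the camera images.
- desk: key desk, fixed: base plate 150 x 360 mm carrying a row of four key modules 84 mm apart in y. Origin at bench level below the middle of the row of key faces; x to the desk's back (away from the robot), y left along the row, z up. A clear plastic hood hangs over all the keys: underside 250 mm above the bench, from x = -20 mm back to its posts at x = 89 mm, so tools must come from the front, leaning back.
- square_module: grey wedge housing of the square key, fixed on the desk, 80 mm wide, 110 mm deep, 35 mm high in front, 112 mm at the back. Origin at the centre of its underside, axes as the desk's. Which module stands in which place of the row varies
- square_face (a point): point on the housing's sloping face under the centre of the black square key (52 x 52 mm square, flat top). Axes as the desk's. The key moves along the face's normal, (-0.574, 0, 0.819) here (slope 35 degrees). Its top lies 20 to 32 mm out along the normal: the blocks are clamped at different depths, which vary and are not reported; feel for it
- square_key (a joint): how far the square key is pressed in from rest, 0 (up) to 0.010 m (fully home, on a firm rubber-buffered stop that gives only 1 to 2 mm more). Spring return: 2 N at rest rising to 5 N fully down; beyond that the force climbs steeply, so stop pushing at about 8 to 15 N; over 45 N counts as forcing it
- square_pin (a joint): how far the tell-tale pin of the square key has sunk: a 9 mm steel pin 46 mm up the slope from the key's centre, standing 12 mm out of the block. 0 at the start; the key takes it along as it goes in (about 0.009 m when the key is fully home) and the pin stays down when the key comes up
- round_module: grey wedge housing of the round key, fixed on the desk, 80 mm wide, 110 mm deep, 35 mm high in front, 112 mm at the back. Origin at the centre of its underside, axes as the desk's. Which module stands in which place of the row varies
- round_face (a point): point on the housing's sloping face under the centre of the black round key (54 mm diameter, flat round disc, flat top). Axes as the desk's. The key moves along the face's normal, (-0.574, 0, 0.819) here (slope 35 degrees). Its top lies 20 to 32 mm out along the normal: the blocks are clamped at different depths, which vary and are not reported; feel for it
- round_key (a joint): how far the round key is pressed in from rest, 0 (up) to 0.010 m (fully home, on a firm rubber-buffered stop that gives only 1 to 2 mm more). Spring return: 2 N at rest rising to 5 N fully down; beyond that the force climbs steeply, so stop pushing at about 8 to 15 N; over 45 N counts as forcing it
- round_pin (a joint): how far the tell-tale pin of the round key has sunk: a 9 mm steel pin 46 mm up the slope from the key's centre, standing 12 mm out of the block. 0 at the start; the key takes it along as it goes in (about 0.009 m when the key is fully home) and the pin stays down when the key comes up
- bar_module: grey wedge housing of the bar key, fixed on the desk, 80 mm wide, 110 mm deep, 35 mm high in front, 112 mm at the back. Origin at the centre of its underside, axes as the desk's. Which module stands in which place of the row varies
- bar_face (a point): point on the housing's sloping face under the centre of the black bar key (long bar, 64 mm along y and 26 mm up the slope, flat top). Axes as the desk's. The key moves along the face's normal, (-0.574, 0, 0.819) here (slope 35 degrees). Its top lies 20 to 32 mm out along the normal: the blocks are clamped at different depths, which vary and are not reported; feel for it
- bar_key (a joint): how far the bar key is pressed in from rest, 0 (up) to 0.010 m (fully home, on a firm rubber-buffered stop that gives only 1 to 2 mm more). Spring return: 2 N at rest rising to 5 N fully down; beyond that the force climbs steeply, so stop pushing at about 8 to 15 N; over 45 N counts as forcing it
- bar_pin (a joint): how far the tell-tale pin of the bar key has sunk: a 9 mm steel pin 46 mm up the slope from the key's centre, standing 12 mm out of the block. 0 at the start; the key takes it along as it goes in (about 0.009 m when the key is fully home) and the pin stays down when the key comes up
- cross_module: grey wedge housing of the cross key, fixed on the desk, 80 mm wide, 110 mm deep, 35 mm high in front, 112 mm at the back. Origin at the centre of its underside, axes as the desk's. Which module stands in which place of the row varies
- cross_face (a point): point on the housing's sloping face under the centre of the black cross key (plus-shaped, arms 60 mm long and 20 mm wide, flat top). Axes as the desk's. The key moves along the face's normal, (-0.574, 0, 0.819) here (slope 35 degrees). Its top lies 20 to 32 mm out along the normal: the blocks are clamped at different depths, which vary and are not reported; feel for it
- cross_key (a joint): how far the cross key is pressed in from rest, 0 (up) to 0.010 m (fully home, on a firm rubber-buffered stop that gives only 1 to 2 mm more). Spring return: 2 N at rest rising to 5 N fully down; beyond that the force climbs steeply, so stop pushing at about 8 to 15 N; over 45 N counts as forcing it
- cross_pin (a joint): how far the tell-tale pin of the cross key has sunk: a 9 mm steel pin 46 mm up the slope from the key's centre, standing 12 mm out of the block. 0 at the start; the key takes it along as it goes in (about 0.009 m when the key is fully home) and the pin stays down when the key comes up
- relay_unit: small contactor, 78 x 45 x 78 mm, standing loose in front of the desk; a bystander. Origin at the centre of its underside
- tape: roll of tape, 67 mm across and 19 mm high, lying loose in front of the desk; a bystander. Origin at the centre of its underside
- driver: screwdriver 209 mm long, lying loose in front of the desk; a bystander. Origin at the centre of its underside

How it is judged:
By the outcome, as a careful person would: the job done as asked, in the order asked, and still so for the second after the job is handed in, with the robot touching nothing.
It also fails if it takes over 48 s, if anything falls off the work surface, if the arm or the gripper's body presses on something with over 40 N, if the wrist force passes 120 N, or if a joint passes its speed limit or range.

## Robot

A 6-joint arm with a two-finger parallel gripper is mounted at the origin on a cart in front of the work surface, level with it; the furniture and walls round the work are solid. World frame = base frame: x ahead of the robot, y to its left, z up, the work surface at z = 0. Lengths are in mm, angles in rad, forces in N, time in s.
With the tool pointing down it reaches from about 350 to 875 mm from the base axis. Payload 4.2 kg.
Tool frame: the origin (TCP) lies midway between the tips of the shut fingers; the grasp point (between the pads) lies arm.grip_depth behind it (arm.grip_depth is the distance from the TCP to the grasp point, in mm); z points along the fingers, y is the direction in which the jaws open and shut (so a half turn about z gives the same grasp; the last joint's range is limited). The gripper opens to 85 mm and grips with 20 to 120 N. Pads are 22 mm wide; open, the fingers measure 114 mm over their backs; the gripper's body (76 mm by 85 mm) begins 54 mm behind the grasp point. The pads swing forward as they close: fully open they stand 13 mm farther back than shut.
Start: joints at [-1.023, 0.385, 0.008, 0, -1.194, -0.259], TCP at [178.017, -599.09, 231.312] pointing down, gripper open.
Joint ranges: [-3.14, 3.14], [-1.21, 2.06], [-1.07, 1.41], [-3.16, 2.05], [-2.99, -0.16], [-3.1, 3.1]. Speed limits (rad/s): [2.79, 2.79, 3.14, 3.14, 3.14, 3.14].

## Interface

Orientations are given as a unit quaternion [x, y, z, w].
In Python, from bench import arm gives the robot as it stands.
- The arm moves only by the tool play_rows, never from a script. Its argument "motion" is one flat list of numbers, 7 for each row, row after row: the opening in per cent of the stroke, from 0 (shut) to 100 (fully open), then the shift along the world's x, y, z in cm, then the turn, a rotation vector about the world's x, y, z in degrees. A call has 1 to 5 rows; each row is the pose to reach, as a shift and turn from the pose commanded when the call began; what a row does not reach only later rows make up. A row lasts 1/8 s, in which the tool goes at most 62.5 mm and 10.7 degrees, less where a joint would pass 70% of its speed; a pose out of reach is approached as far as the arm can. A call with a gripper value outside its range is refused whole. The fingers move at their own pace and stop on an object; the grip force is fixed at half the most. Time passes only in rows, so rows that repeat a pose let the fingers close. It gives the time, the measured TCP pose, the force and the opening at its end, in the units of the state.
- arm.read_state(): the state, without advancing time (a new reading comes with each control period).
- arm.get_image(name): name is "scene" or "top" or "wrist"; returns (picture, depth): 420x560x3 uint8, red, green, blue; 420x560 float32, mm along the optical axis (not along the pixel's ray), 0 where there is no reading.
- arm.camera_info(name): a dict with "fovy" (degrees; the focal length in pixels is half the picture's height over the tangent of half this angle, whatever the lens; pixels are square), "cx", "cy" (the principal point, pixels), "R" (3x3) and "t" (3): a world point X has camera coordinates R X + t. Camera axes: x right, y down, z forward; pixel columns grow to the right and rows downward; lengths in mm; the calibration is good to about 2 mm. A picture is of the moment at which its call begins: read the wrist's pose just before it. camera_info takes no time and is no camera call; for the wrist camera it gives the pose at the moment of the call.
- arm.job_done(): hands the job in, once; it reports no verdict.
Trained networks look in the newest picture that a camera, given by its name, has taken for a name from the list of things; names that differ only in an ending like _2 or _b are one class to them, and where a whole thing is asked for, a point or a joint stands for the part that bears it (a point fixed in the world has none). Each returns a list of dicts, best first, with "confidence" (0 to 1); they miss things now and then, are a little off and sometimes report something else, mostly with a low value. They report only what shows in the picture. A call takes as long as a camera call.
- arm.outline_of(thing, camera): "mask" (420x560 bool, what is visible of it) and "extent" ([left, top, width, height] in pixels, round what is visible of it).
- arm.place_of(thing, camera): "uv" ([column, row] in pixels: a listed point, or the origin of a listed thing).
The state is a dict: "clock": time; "joints": joint angles; "joint_vel": joint speeds; "joint_efforts": joint torques, N m; "position": TCP position; "ee_rot": TCP orientation; "contact_force": force on the tool from outside, world axes, zero at the start; "wrist_torque": the same for the moment, N m; "gripper_width": finger opening in mm.
Only numpy, scipy, OpenCV 4.12 (cv2) and the standard library are available. Lean on these libraries where they do the work, as an engineer would, in place of code of your own. Each camera call takes 0.05 s, during which the arm holds its last target.

## Working session

There is one attempt and no reset: what is moved stays moved. The work goes in short steps, Python scripts to look and compute and a tool call to move; the robot and the scene stay as the last step left them, time stands still between calls to the robot, and variables do not carry over. Pictures are saved under pics/ and viewed, and the job is handed in when it is done.

Besides the shell and the picture viewer there is one more tool, called after ">>>" by a JSON object that holds its "op" and its "data". play_rows: Moves the arm, as the interface text tells. Its arguments: {"type":"object","properties":{"motion":{"type":"array","items":{"type":"number"}}},"required":["motion"]}

```bash
mkdir -p pics; ls; python3 - <<'E'
from bench import arm
import cv2, numpy as np
print(arm.read_state()); print(arm.grip_depth)
for n in ["scene","top"]:
    p,d=arm.get_image(n); cv2.imwrite(f"pics/{n}0.png",p[:,:,::-1])
    ci=arm.camera_info(n); print(n,ci)
    for k in ["square","round","bar","cross"]:
        for t in [k+"_face"]:
            r=arm.place_of(t,n)
            print(t,[(x["uv"],round(x["confidence"],2)) for x in r][:3])
            for x in r[:1]:
                u,v=x["uv"]; f=210/np.tan(np.radians(ci["fovy"]/2))
                z=d[int(round(v)),int(round(u))]
                c=np.array([(u-ci["cx"])/f*z,(v-ci["cy"])/f*z,z])
                print(z,np.array(ci["R"]).T@(c-np.array(ci["t"])))
print(arm.read_state()["clock"])
E
```

```text
pics
{'clock': 0.0, 'joints': array([-1.02339565e+00,  3.85541493e-01,  6.65473026e-03, -5.07758849e-04,
       -1.19399847e+00, -2.58590227e-01]), 'joint_vel': array([ 0.00022589,  0.00039896,  0.0004703 , -0.00040778, -0.00180961,
       -0.00204397]), 'joint_efforts': array([ 7.40970117e-04, -3.92290449e+01,  1.88402313e+01,  4.18630600e+00,
       -4.64642682e-03, -6.57788107e-06]), 'position': array([ 177.86158078, -598.55944421,  230.24068592]), 'ee_rot': array([-1.43811100e-01,  9.89604578e-01,  1.05332572e-03, -1.92541583e-04]), 'contact_force': array([ 0.61613795, -0.9387602 ,  0.09462547]), 'wrist_torque': array([ 0.01027975, -0.00846833,  0.0256635 ]), 'gripper_width': 85.35600231082137}
18.700000000000003
scene {'fovy': 47.599645047643364, 'cx': 281.45882806100036, 'cy': 217.59089038882297, 'R': array([[-0.69453394, -0.7194375 , -0.00568248],
       [-0.29602352,  0.29295746, -0.90914576],
       [ 0.65573827, -0.62975044, -0.41643932]]), 't': array([271.05109668, 241.4006831 , 774.63757457])}
square_face [([227.3, 209.1], 0.98)]
1137.0308 [593.17792634 -16.82631792  89.2
[... 270 characters left out ...]
op {'fovy': 44.471876938282314, 'cx': 276.94854283979936, 'cy': 216.15890540375943, 'R': array([[ 0.01965923, -0.99928264,  0.03236862],
       [-0.99212693, -0.02350302, -0.12301122],
       [ 0.12368374, -0.02969548, -0.99187727]]), 't': array([-121.36058551,  525.93807206, 1057.31944096])}
square_face [([324.3, 183.0], 0.67), ([239.4, 170.9], 0.6)]
1033.2886 [ 589.26043987 -201.81438516  103.74849593]
round_face [([200.5, 162.3], 0.63)]
1029.3918 [624.80072918  47.54682648 104.64334905]
bar_face [([321.1, 183.3], 0.95), ([283.9, 287.2], 0.33)]
1029.2039 [ 587.76381259 -194.93010497  107.47393303]
cross_face [([278.3, 177.2], 0.71)]
1033.2611 [ 599.01120015 -109.07265625  102.21551042]
0.5
```

```bash
python3 - <<'E'
import cv2
a=cv2.imread("pics/top0.png")[100:320,130:410]; cv2.imwrite("pics/top0c.png",cv2.resize(a,None,fx=2.7,fy=2.7,interpolation=cv2.INTER_CUBIC))
a=cv2.imread("pics/scene0.png")[120:330,110:390]; cv2.imwrite("pics/scene0c.png",cv2.resize(a,None,fx=2.7,fy=2.7,interpolation=cv2.INTER_CUBIC))
E
```

```text
(no output)
```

View pics/top0c.png

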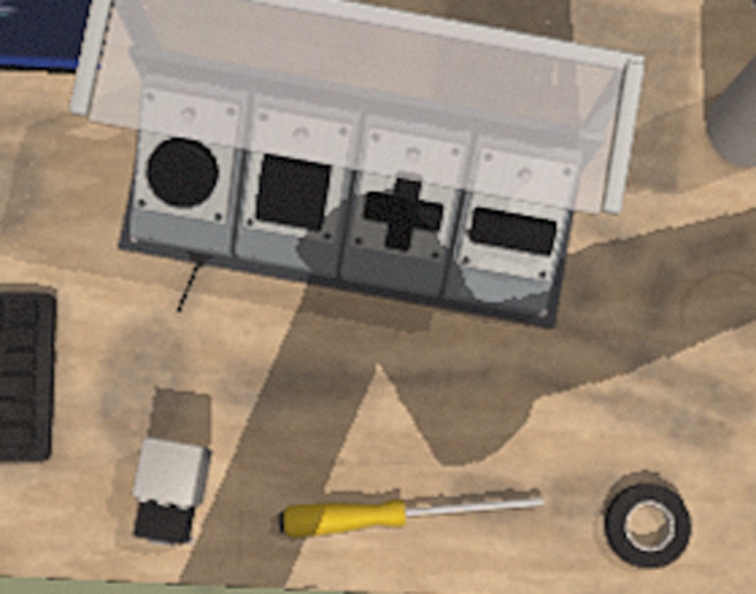

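View pics/scene0c.png

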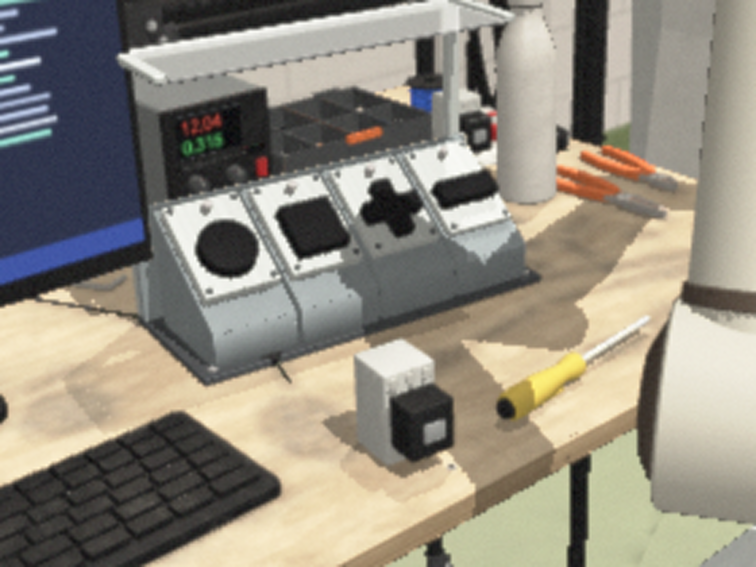

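View pics/scene0.png

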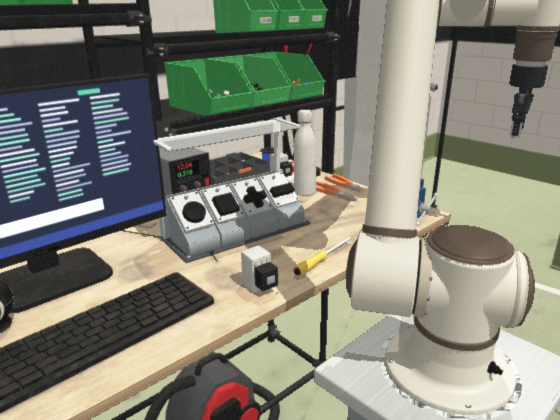

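Row from left to right: round, square, cross, bar, with the desk yawed about -9°. Next I measure the key tops.

```bash
cat > h.py <<'E'
from bench import arm
import cv2, numpy as np
np.set_printoptions(precision=3,suppress=True)
def pts(d,ci,v,u):
    f=210/np.tan(np.radians(ci["fovy"]/2)); z=d[v,u]
    c=np.stack([(u-ci["cx"])/f*z,(v-ci["cy"])/f*z,z],-1)
    return (c-np.array(ci["t"]))@np.array(ci["R"])
def proj(ci,X):
    f=210/np.tan(np.radians(ci["fovy"]/2)); c=np.asarray(ci["R"])@X+ci["t"]
    return np.array([ci["cx"]+f*c[0]/c[2],ci["cy"]+f*c[1]/c[2]])
E
python3 - <<'E'
from h import *
from scipy.spatial import ConvexHull
for n,seeds in [("top",dict(round=(197,164),square=(238,171),cross=(279,179),bar=(320,186))),("scene",dict(round=(194,212),square=(226,204),cross=(254,197),bar=(281,190)))]:
    p,d=arm.get_image(n); ci=arm.camera_info(n)
    dark=((p.max(2)<75)).astype(np.uint8)
    k,lab,st,cen=cv2.connectedComponentsWithStats(dark,connectivity=4)
    C={}
    for s,(u,v) in seeds.items():
        l=lab[v,u]
        if l==0: print(n,s,"seed not dark",p[v,u]); continue
        vv,uu=np.nonzero(lab==l); P=pts(d,ci,vv,uu)
        P=P[d[vv,uu]>0]; 
        c=P.mean(0); m=np.median(P,0); _,_,V=np.linalg.svd(P-c); nn=V[2]*np.sign(V[2][2])
        C[s]=c
        print(n,s,st[l],cen[l],"mean",c,"n",nn)
    if "round" in C and "bar" in C:
        dv=C["round"]-C["bar"]; print("span",np.linalg.norm(dv[:2]),"yaw",np.degrees(np.arctan2(-dv[0],dv[1])))
    for s in seeds:
        for t in ("outline_of",):
            r=arm.outline_of(s+"_key",n)
            for x in r[:2]: print(n,s,x["extent"],round(x["confidence"],2))
for t in ["relay_unit","tape","driver"]:
    r=arm.place_of(t,"scene"); print(t,[(x["uv"],x["confidence"]) for x in r][:2])
E
```

```text
top round [184 151  27  26 532] [197.145 163.41 ] mean [622.51   54.283 103.592] n [-0.695  0.104  0.712]
top square [225 157  28  29 623] [238.096 170.831] mean [609.398 -28.116 104.033] n [-0.889  0.293  0.353]
top cross [264 166  30  27 473] [278.531 178.674] mean [ 596.253 -109.663  100.419] n [-0.924  0.15   0.351]
top bar [304 177  32  17 399] [319.424 185.1  ] mean [ 585.51  -192.581   99.308] n [-0.323  0.047  0.945]
span 249.62067303106224 yaw -8.524049267452574
top round [183.4, 150.5, 27.9, 26.6] 0.87
top round [292.1, 168.4, 47.3, 47.2] 0.67
top square [222.2, 155.6, 32.1, 34.6] 0.65
top square [233.7, 284.0, 94.5, 14.5] 0.52
top cross [264.9, 167.1, 31.0, 27.2] 0.85
top bar [304.1, 178.2, 33.6, 17.1] 0.73
scene round [183 202  22  21 355] [193.637 211.752] mean [619.388  60.447  98.187] n [-0.62  0.15  0.77]
scene square [212 193  28  23 394] [225.404 204.048] mean [606.536 -22.229  96.896] n [-0.602  0.151  0.784]
scene cross [244 187  23  21 286] [254.668 196.955] mean [ 595.017 -105.099   94.685] n [-0.595  0.183  0.783]
scene bar [270 183  24  14 202] [281.639 189.832] mean [ 582.502 -187.133   94.789] n [-0.746  0.174  0.643]
span 250.3121452575201 yaw -8.474081481572231
scene round [183.8, 198.2, 21.2, 23.2] 0.77
scene square [213.8, 192.1, 27.1, 28.6] 0.95
scene square [168.2, 193.0, 50.5, 61.4] 0.52
scene cross [240.2, 186.7, 26.9, 19.9] 0.54
scene bar [269.1, 179.7, 26.5, 13.0] 0.76
relay_unit [([261.1, 286.8], 0.93)]
tape []
driver [([322.8, 258.2], 0.85)]
```

```bash
cat >> h.py <<'E'
from scipy.spatial.transform import Rotation as Rn
yaw=np.radians(-8.5)
xd=np.array([np.cos(yaw),np.sin(yaw),0]); yd=np.array([-np.sin(yaw),np.cos(yaw),0])
N=-0.5736*xd+np.array([0,0,.8192])
zt=-N; RT=np.stack([np.cross(yd,zt),yd,zt],1)
def todo(target):
    s=arm.read_state(); R=Rn.from_quat(s["ee_rot"])
    rv=(Rn.from_matrix(RT)*R.inv()).as_rotvec(degrees=True)
    print("clock",s["clock"],"pos",s["position"],"J",s["joints"],"shift cm",(np.array(target)-s["position"])/10,"rot",rv,"F",s["contact_force"], "F.n",s["contact_force"]@N,s["gripper_width"])
E
python3 -c "
from h import *
print(N,RT)
todo([470,-100,300]); todo(np.array([608,-25,100])+60*N)"
```

```text
[-0.567  0.085  0.819] [[-0.81   0.148  0.567]
 [ 0.121  0.989 -0.085]
 [-0.574  0.    -0.819]]
clock 1.15 pos [ 178.009 -599.083  231.32 ] J [-1.023  0.385  0.008  0.    -1.194 -0.259] shift cm [29.199 49.908  6.868] rot [  2.474 -35.186 -24.257] F [-0.021 -0.089  0.316] F.n 0.2627241354406373 85.45860570425062
clock 1.15 pos [ 178.009 -599.083  231.32 ] J [-1.023  0.385  0.008  0.    -1.194 -0.259] shift cm [39.595 57.917 -8.217] rot [  2.474 -35.186 -24.257] F [-0.021 -0.089  0.316] F.n 0.2627241354406373 85.45860570425062
```

>>> {"op": "play_rows", "data": {"motion": [0,2.5,4.5,2,0.25,-3.5,-2.4,0,5.5,9.5,4,0.5,-7,-4.8,0,8.5,14.5,6,0.75,-10.5,-7.2,0,11.5,19.5,7,1,-14,-9.6,0,14.5,24.5,7,1.25,-17.5,-12]}}

```text
clock: 1.78
position: [324.1, -353.1, 303.0]
ee_rot: [-0.037, 0.987, -0.012, 0.154]
contact_force: [-0.2, 0.0, 0.6]
gripper_width: -0.2
```

```bash
python3 -c "
from h import *
todo([490,-100,290])"
```

```text
clock 1.775 pos [ 324.126 -353.058  302.967] J [-0.599 -0.017 -0.282 -0.188 -1.048 -0.823] shift cm [16.587 25.306 -1.297] rot [  1.349 -17.413 -12.128] F [-0.182  0.007  0.58 ] F.n 0.5793141850267592 -0.23505015007074526
```

>>> {"op": "play_rows", "data": {"motion": [0,3.3,5.1,0,0.27,-3.5,-2.4,0,6.6,10.2,0,0.54,-7,-4.8,0,10,15.2,0,0.8,-10.5,-7.2,0,13.3,20.3,0,1.1,-14,-9.7,0,16.6,25.3,0,1.35,-17.4,-12.1]}}

```text
clock: 2.4
position: [469.1, -137.8, 302.4]
ee_rot: [0.063, 0.956, -0.026, 0.285]
contact_force: [0.6, -1.7, -0.2]
gripper_width: -0.1
```

```bash
python3 - <<'E'
from h import *
todo(np.array([608,-25,100])+60*N)
p,d=arm.get_image("wrist"); ci=arm.camera_info("wrist")
print(ci)
q=p[:,:,::-1].copy()
K=dict(round=(621,57,100),square=(608,-25,100),cross=(595.5,-107,98),bar=(584,-190,97))
for k,X in K.items():
    u=proj(ci,np.array(X)); print(k,u)
    cv2.drawMarker(q,tuple(int(a) for a in u),(0,0,255),0,10)
cv2.imwrite("pics/w1.png",q); np.savez("w1.npz",p=p,d=d,R=ci["R"],t=ci["t"])
E
```

```text
clock 2.4 pos [ 469.128 -137.752  302.416] J [ 0.131 -0.179 -0.698  0.323 -0.514 -2.072] shift cm [ 10.483  11.784 -15.326] rot [ 0.562 -1.89  -0.717] F [ 0.599 -1.722 -0.218] F.n -0.6643077266104608 -0.12858127192460864
{'fovy': 68.97804509717149, 'cx': 279.62230817381135, 'cy': 210.04756048705866, 'R': array([[ 0.132,  0.991, -0.015],
       [ 0.611, -0.07 ,  0.789],
       [ 0.781, -0.113, -0.615]]), 't': array([  78.12 , -500.827,  -34.871])}
round [452.006 172.778]
square [385.813 170.919]
cross [319.236 168.208]
bar [252.252 166.713]
```

View pics/w1.png

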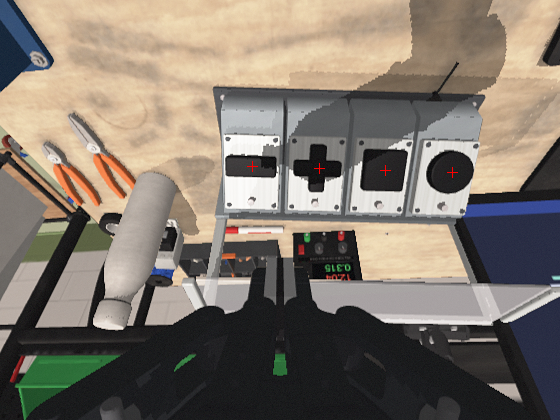

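>>> {"op": "play_rows", "data": {"motion": [0,1.5,4,-2,0.5,-1.9,-0.7,0,3,8,-4,0.5,-1.9,-0.7,0,5,11.5,-7,0.5,-1.9,-0.7,0,6.5,12.4,-9.6,0.5,-1.9,-0.7,0,6.5,12.4,-9.6,0.5,-1.9,-0.7]}}

```text
clock: 3.08
position: [533.0, -18.5, 217.4]
ee_rot: [0.068, 0.956, -0.023, 0.285]
contact_force: [0.3, -1.2, 0.5]
gripper_width: 0.1
```

```bash
python3 - <<'E'
from h import *
todo(np.array([608,-25,100])+130*N)
todo(np.array([608,-25,100])+40*N)
E
```

```text
clock 3.075 pos [532.964 -18.536 217.37 ] J [ 0.133  0.004 -0.961  1.298 -0.161 -3.095] shift cm [ 0.129  0.456 -1.087] rot [ 0.073 -1.765 -0.269] F [ 0.338 -1.173  0.476] F.n 0.09895310136711218 0.053204822183347364
clock 3.075 pos [532.964 -18.536 217.37 ] J [ 0.133  0.004 -0.961  1.298 -0.161 -3.095] shift cm [ 5.234 -0.307 -8.46 ] rot [ 0.073 -1.765 -0.269] F [ 0.338 -1.173  0.476] F.n 0.09895310136711218 0.053204822183347364
```

Joints 5 and 6 are near their limits in this pose. I'll fit the kinematics to choose a better lean.

```bash
cat > kin.py <<'E'
from h import *
from scipy.optimize import least_squares
from itertools import product
D=[([-1.023,.385,.008,0,-1.194,-.259],[178.009,-599.083,231.32],[-.1438,.9896,.0004,-.0002]),
([-.599,-.017,-.282,-.188,-1.048,-.823],[324.126,-353.058,302.967],[-.037,.987,-.012,.154]),
([.131,-.179,-.698,.323,-.514,-2.072],[469.128,-137.752,302.416],[.063,.956,-.026,.285]),
([.133,.004,-.961,1.298,-.161,-3.095],[532.964,-18.536,217.37],[.068,.956,-.023,.285])]
def fkR(j,s4,s6,off):
    E=lambda a,x:Rn.from_euler(a,x)
    R2=E('z',j[0])*E('y',j[1]); R3=R2*E('y',-j[2]); R4=R3*E('x',s4*j[3]); R5=R4*E('y',-j[4]); R6=R5*E('x',s6*j[5])
    T=Rn.from_matrix(np.array([[0,0,1],[0,1,0],[-1,0,0]]))*E('z',off)  # tool z along link x
    return E('z',j[0]),R2,R3,R5,R6*T
def fk(j,P,s4,s6,off):
    R1,R2,R3,R5,RT_=fkR(j,s4,s6,off); a,h,L2,e,L3,Lt,w=P
    p=R1.apply([a,0,h])+R2.apply([0,0,L2])+R3.apply([L3,0,e])+R5.apply([Lt,0,w]); return p,RT_
E
python3 - <<'E'
from kin import *
best=[]
for s4,s6,off in product([1,-1],[1,-1],[0,np.pi/2,np.pi,-np.pi/2]):
    e=sum(( Rn.from_quat(q).inv()*fkR(j,s4,s6,off)[4]).magnitude() for j,p,q in D); best.append((e,s4,s6,off))
best.sort(); print(best[:3])
s=best[0][1:]
r=least_squares(lambda P:np.concatenate([(fk(j,P,*s)[0]-p) for j,p,q in D]+[ (P-np.array([0,300,400,50,400,250,0]))*1e-3]),[0,300,400,50,400,250,0])
print(r.x,r.fun[:12]); np.savez("kin.npz",P=r.x,s=s)
E
```

```text
[(0.004169053004575547, -1, -1, -1.5707963267948966), (3.618175203402282, 1, -1, -1.5707963267948966), (4.396722310125632, -1, 1, -1.5707963267948966)]
[270.102  42.973 532.962  39.371 195.959 249.899 -61.749] [137.158  82.48   20.183  86.491 128.715   6.387 -21.211 140.216 -36.33
   3.896  -7.78    9.76 ]
```

```bash
cat >> kin.py <<'E'
def fk(j,P,s4=-1,s6=-1,off=-np.pi/2):
    R1,R2,R3,R5,RT_=fkR(j,s4,s6,off); h,L2,e,L3,Lt,dy,a,w=P
    p=R1.apply([a,dy,h])+R2.apply([0,0,L2])+R3.apply([L3,0,e])+R5.apply([Lt,0,w]); return p,RT_
E
python3 - <<'E'
from kin import *
r=least_squares(lambda P:np.concatenate([(fk(j,P)[0]-p) for j,p,q in D]+[ (P-np.array([300,400,0,400,250,-150,0,0]))*1e-3]),[300,400,50,400,250,-150,0,0])
print(r.x,r.fun[:12]); np.savez("kin.npz",P=r.x)
E
```

```text
[ -85.77   520.829  132.876   84.195  272.772 -155.802  188.672   95.206] [  4.921   0.081 -14.629 -13.523  -4.903   1.928   7.189  26.966  14.738
  -2.262 -18.831  -2.036]
```

```bash
cat >> kin.py <<'E'
def fk(j,P,s4=-1,s6=-1,off=-np.pi/2):
    R1,R2,R3,R5,RT_=fkR(j,s4,s6,off); h,L2,e,L3,Lt,dy,a,w,dy1=P
    p=R1.apply([a,dy1,h])+R2.apply([0,0,L2])+R3.apply([L3,0,e])+R5.apply([Lt,dy,w]); return p,RT_
E
python3 - <<'E'
from kin import *
r=least_squares(lambda P:np.concatenate([(fk(j,P)[0]-p) for j,p,q in D]+[ (P-np.array([200,400,0,500,250,-150,0,0,0]))*1e-2]),[300,400,0,400,250,-150,0,0,0])
print(r.x,r.fun[:12]); np.savez("kin.npz",P=r.x)
E
```

```text
[ 160.351  564.191    0.759  421.505  297.363 -159.554   -0.096    0.219
   -0.322] [ 0.146  0.085  0.096 -0.091 -0.047 -0.049  0.106 -0.106 -0.043 -0.051
  0.034  0.001]
```

```bash
cat >> kin.py <<'E'
try: PK=np.load("kin.npz")["P"]
except Exception: PK=None
LO=np.array([-3.14,-1.21,-1.07,-3.16,-2.99,-3.1]);HI=np.array([3.14,2.06,1.41,2.05,-.16,3.1])
def rt(lean,spin):
    l=np.radians(lean); z=np.sin(l)*xd-np.array([0,0,np.cos(l)]); R=np.stack([np.cross(yd,z),yd,z],1)
    return Rn.from_matrix(R)*Rn.from_euler('z',spin,degrees=True)
def ik(p,R,j0):
    f=lambda j:np.concatenate([(fk(j,PK)[0]-p)/100,(R.inv()*fk(j,PK)[1]).as_rotvec()])
    r=least_squares(f,np.clip(j0,LO+.02,HI-.02),bounds=(LO,HI),xtol=1e-10,ftol=1e-10); return r.x,np.abs(r.fun).max()
KT=dict(round=(621,57,100),square=(608,-25,100),cross=(595.5,-107,98),bar=(584,-190,97))
E
python3 - <<'E'
from kin import *
seeds=[[.1,.2,-.5,0,-.7,-.3],[.1,.2,-.5,0,-.7,-1.8],[.1,.2,-.5,0,-.7,1.5],[.1,.2,-.5,1.3,-.5,-2],[.1,.2,-.5,-1.3,-.5,1],[0,.2,-.5,-3,-.5,0],[0,.2,-.5,-1.5,-.5,1.5],[0,.2,-.5,-3,-.5,2.5]]
for lean in [20,25,30,35,45]:
  for spin in [0,90,-90,180]:
    sols={}
    for k in ["square","round","bar"]:
        for s in seeds:
            j,e=ik(np.array(KT[k])+0*N,rt(lean,spin),s)
            if e<1e-4:
                m=min((j-LO).min(),(HI-j).min()); 
                if k not in sols or m>sols[k][0]: sols[k]=(m,j)
    for k in sols:
        if sols[k][0]>.1: print(lean,spin,k,sols[k][0],sols[k][1])
E
```

```text
20 0 square 0.12864891321680874 [ 0.261  0.349 -0.644  0.498 -0.289 -2.438]
20 0 round 0.15820936834575153 [ 0.392  0.372 -0.63   0.597 -0.318 -2.657]
20 0 bar 0.19474615490053457 [-0.033  0.368 -0.503  0.113 -0.355 -1.785]
20 90 square 0.12864891323198543 [ 0.261  0.349 -0.644  0.498 -0.289  2.274]
20 90 round 0.15820936805220812 [ 0.392  0.372 -0.63   0.597 -0.318  2.055]
20 90 bar 0.17305909153031962 [-0.033  0.368 -0.503  0.113 -0.355  2.927]
20 -90 square 0.12864891321694613 [ 0.261  0.349 -0.644  0.498 -0.289 -0.867]
20 -90 round 0.15820936825699192 [ 0.392  0.372 -0.63   0.597 -0.318 -1.086]
20 -90 bar 0.19474615513999985 [-0.033  0.368 -0.503  0.113 -0.355 -0.215]
20 180 square 0.12864891325726416 [ 0.261  0.349 -0.644  0.498 -0.289  0.703]
20 180 round 0.15820937342419564 [ 0.392  0.372 -0.63   0.597 -0.318  0.484]
20 180 bar 0.19474615499051287 [-0.033  0.368 -0.503  0.113 -0.355  1.356]
```

```bash
cat >> kin.py <<'E'
def rta(lean,az,spin=0):
    return Rn.from_euler('z',az,degrees=True)*rt(lean,spin)
E
cat > s.py <<'E'
from kin import *
rng=np.random.default_rng(0)
out=[]
for lean in [20,25,30,35,42,50]:
  for az in [-35,-20,0,20,35]:
    for k in ["square"]:
      got=[]
      for t in range(14):
        s=rng.uniform([-.6,-.2,-1,-3.1,-1.2,-3],[.9,.9,.2,2,-.2,3])
        j,e=ik(np.array(KT[k]),rta(lean,az),s)
        if e<1e-4:
            m=min((j-LO)[:5].min(),(HI-j)[:5].min())
            if all(np.abs(j-g[1])[:5].max()>.05 for g in got): got.append((m,j))
      off=np.degrees(np.arccos(-(rta(lean,az).as_matrix()[:,2]@N)))
      for m,j in got: print(lean,az,"off",round(off),"m",round(m,3),j)
E
time timeout 500 python3 s.py
```

```text
20 -35 off 21 m 0.324 [ 0.314  0.385 -0.631  0.701 -0.484  3.024]
20 -20 off 17 m 0.205 [ 0.276  0.36  -0.679  0.733 -0.365 -3.013]
20 0 off 15 m 0.129 [ 0.261  0.349 -0.644  0.498 -0.289 -2.438]
20 20 off 17 m 0.227 [ 0.23   0.359 -0.477  0.026 -0.387 -1.622]
20 35 off 21 m 0.349 [ 0.17   0.374 -0.361 -0.204 -0.509 -1.116]
25 -35 off 20 m 0.268 [ 0.269  0.369 -0.747  1.061 -0.428  2.709]
25 -20 off 14 m 0.096 [ 0.131  0.335 -0.826  1.379 -0.256  2.757]
25 20 off 14 m 0.082 [ 0.231  0.341 -0.552  0.053 -0.242 -1.65 ]
25 35 off 20 m 0.278 [ 0.145  0.36  -0.376 -0.316 -0.438 -0.994]
30 -35 off 19 m 0.248 [ 0.2    0.362 -0.822  1.422 -0.427  2.414]
30 -20 off 12 m 0.08 [-0.033  0.329 -0.862  1.97  -0.245  2.323]
30 35 off 19 m 0.23 [ 0.109  0.35  -0.373 -0.472 -0.39  -0.82 ]
35 -35 off 20 m 0.207 [ 0.148  0.365 -0.863  1.699 -0.473  2.19 ]
35 35 off 20 m 0.215 [ 0.053  0.346 -0.356 -0.674 -0.375 -0.59 ]
42 -35 off 23 m 0.103 [ 0.114  0.384 -0.9    1.947 -0.584  1.974]
42 35 off 23 m 0.25 [-0.064  0.349 -0.331 -1.006 -0.41  -0.197]
50 0 off 15 m 0.189 [-0.355  0.358 -0.663 -2.664 -0.349  1.252]
50 20 off 20 m 0.132 [-0.185  0.338 -0.402 -1.584 -0.292  0.269]
50 35 off 28 m 0.361 [-0.229  0.375 -0.341 -1.374 -0.521  0.263]s.py:14: RuntimeWarning: invalid value encountered in arccos
  off=np.degrees(np.arccos(-(rta(lean,az).as_matrix()[:,2]@N)))

real	1m5.612s
user	1m4.165s
sys	0m0.264s
```

```bash
cat > s2.py <<'E'
from kin import *
s=[.15,.36,-.45,-.2,-.4,-1.]
for lean,az in [(25,30),(27,30),(25,25)]:
  for spin in [0,-30]:
    R=rta(lean,az,spin); print(lean,az,spin,"off",np.degrees(np.arccos(-(R.as_matrix()[:,2]@N))))
    for k in ["square","round","bar"]:
      for h in [-10,40,100]:
        j,e=ik(np.array(KT[k])+h*N,R,s); print(k,h,round(e,4),j)
todo([0,0,0])
E
python3 s2.py
```

```text
25 30 0 off 17.752240321108456
square -10 0.0 [ 0.171  0.373 -0.412 -0.242 -0.367 -1.159]
square 40 0.0 [ 0.195  0.27  -0.457 -0.187 -0.42  -1.236]
square 100 0.0 [ 0.227  0.147 -0.492 -0.13  -0.504 -1.322]
round -10 0.0 [ 0.338  0.385 -0.465 -0.056 -0.285 -1.484]
round 40 0.0 [ 0.368  0.284 -0.506 -0.009 -0.345 -1.556]
round 100 0.0 [ 0.408  0.162 -0.535  0.033 -0.438 -1.631]
bar -10 0.0 [-0.188  0.411 -0.275 -0.443 -0.554 -0.667]
bar 40 0.0 [-0.185  0.315 -0.312 -0.405 -0.606 -0.715]
bar 100 0.0 [-0.182  0.2   -0.342 -0.361 -0.685 -0.772]
25 30 -30 off 17.752240321108435
square -10 0.0 [ 0.171  0.373 -0.412 -0.242 -0.367 -0.635]
square 40 0.0 [ 0.195  0.27  -0.457 -0.187 -0.42  -0.712]
square 100 0.0 [ 0.227  0.147 -0.492 -0.13  -0.504 -0.798]
round -10 0.0 [ 0.338  0.385 -0.465 -0.056 -0.285 -0.96 ]
round 40 0.0 [ 0.368  0.284 -0.506 -0.009 -0.345 -1.032]
round 100 0.0 [ 0.408  0.162 -0.535  0.033 -0.438 -1.107]
bar -10 0.0 [-0.188  0.411 -0.275 -0.443 -0.554 -0.144]
bar 40 0.0 [-0.185  0.315 -0.312 -0.405 -0.606 -0.192]
bar 100 0.0 [-0.182  0.2   -0.342 -0.361 -0.685 -0.249]
27 3
[... 1704 characters left out ...]
9 -0.124 -0.301 -0.849]
square 40 0.0 [ 0.225  0.263 -0.511 -0.076 -0.362 -0.919]
square 100 0.0 [ 0.257  0.138 -0.54  -0.03  -0.456 -0.992]
round -10 0.0 [ 0.358  0.38  -0.546  0.142 -0.211 -1.25 ]
round 40 0.0 [ 0.388  0.278 -0.572  0.149 -0.289 -1.281]
round 100 0.0 [ 0.43   0.157 -0.586  0.154 -0.4   -1.318]
bar -10 0.0 [-0.163  0.401 -0.311 -0.398 -0.495 -0.279]
bar 40 0.0 [-0.159  0.304 -0.348 -0.357 -0.549 -0.329]
bar 100 0.0 [-0.154  0.187 -0.378 -0.312 -0.63  -0.387]
clock 3.075 pos [532.964 -18.536 217.37 ] J [ 0.133  0.004 -0.961  1.298 -0.161 -3.095] shift cm [-53.296   1.854 -21.737] rot [ 0.073 -1.765 -0.269] F [ 0.338 -1.173  0.476] F.n 0.09895310136711218 0.053204822183347364
```

```bash
cat >> kin.py <<'E'
RG=rta(25,30,-30)
def go(target,show=True):
    s=arm.read_state(); rv=(RG*Rn.from_quat(s["ee_rot"]).inv()).as_rotvec(degrees=True)
    F=s["contact_force"]
    print("clk %.2f"%s["clock"],"pos",s["position"],"J",s["joints"],"\n shift cm",(np.array(target)-s["position"])/10,"rot",rv,"F",F,"Fn %.2f"%(F@N))
E
python3 -c "
from kin import *
print(RG.as_matrix())
go([470,-20,290])
j,e=ik(np.array([470,-20,290]),RG,[.2,.1,-.5,-.1,-.5,-.8]);print(j,e)"
```

```text
[[-0.547 -0.739  0.393]
 [-0.753  0.64   0.155]
 [-0.366 -0.211 -0.906]]
clk 3.08 pos [532.964 -18.536 217.37 ] J [ 0.133  0.004 -0.961  1.298 -0.161 -3.095] 
 shift cm [-6.296 -0.146  7.263] rot [-15.621   6.646  55.714] F [ 0.338 -1.173  0.476] Fn 0.10
[ 0.275 -0.121 -0.491 -0.061 -0.767 -0.913] 4.476270569486739e-10
```

```bash
sed -i 's/RG=rta(25,30,-30)/RG=rta(25,30,30)/' kin.py
python3 -c "
from kin import *
print(RG.as_matrix())
go([470,-20,290])
for p in ([470,-20,290],np.array(KT['round'])-10*N):
  j,e=ik(np.array(p),RG,[.2,.1,-.5,-.1,-.5,-1.6]);print(j,e)"
```

```text
[[-0.914  0.104  0.393]
 [ 0.178  0.972  0.155]
 [-0.366  0.211 -0.906]]
clk 3.08 pos [532.964 -18.536 217.37 ] J [ 0.133  0.004 -0.961  1.298 -0.161 -3.095] 
 shift cm [-6.296 -0.146  7.263] rot [13.795  9.589  3.257] F [ 0.338 -1.173  0.476] Fn 0.10
[ 0.275 -0.121 -0.491 -0.061 -0.767 -1.96 ] 1.2679839817009153e-11
[ 0.338  0.385 -0.465 -0.056 -0.285 -2.008] 1.7053025658242404e-15
```

Small rotation; do it while backing off.

>>> {"op": "play_rows", "data": {"motion": [0,-1.3,0,1.5,2.8,1.9,0.6,0,-2.6,0,3,5.6,3.8,1.3,0,-4,0,4.5,8.4,5.7,2,0,-5.2,0,6,11.2,7.6,2.6,0,-6.3,0,7.3,13.8,9.6,3.3]}}

```text
clock: 3.7
position: [468.6, -15.8, 293.6]
ee_rot: [0.073, 0.973, 0.099, 0.196]
contact_force: [-0.1, -2.8, -0.4]
gripper_width: 0.0
```

```bash
python3 -c "
from kin import *
go(np.array(KT['square'])+60*N)"
```

```text
clk 3.70 pos [468.613 -15.761 293.567] J [ 0.28  -0.127 -0.485 -0.07  -0.774 -1.962] 
 shift cm [ 10.535  -0.415 -14.442] rot [-0.622  0.115 -0.028] F [-0.057 -2.793 -0.416] Fn -0.54
```

>>> {"op": "play_rows", "data": {"motion": [0,3.5,-0.1,-4.8,-0.6,0,0,0,7,-0.3,-9.6,-0.6,0.1,0,0,10.5,-0.4,-14.4,-0.6,0.1,0,0,10.5,-0.4,-14.4,-0.6,0.1,0]}}

```text
clock: 4.2
position: [574.6, -22.3, 142.7]
ee_rot: [0.075, 0.975, 0.09, 0.191]
contact_force: [-0.9, 0.2, 0.2]
gripper_width: 0.2
```

```bash
python3 - <<'E'
from kin import *
go(np.array(KT['square'])+5*N-4*np.array([.81,-.121,.574]))
p,d=arm.get_image("wrist"); ci=arm.camera_info("wrist")
q=p[:,:,::-1].copy()
for k,X in KT.items():
    u=proj(ci,np.array(X)); print(k,u)
    cv2.drawMarker(q,tuple(int(a) for a in u),(0,0,255),0,10)
s=arm.read_state();  
cv2.imwrite("pics/w2.png",q)
p,d=arm.get_image("scene"); cv2.imwrite("pics/s2.png",cv2.resize(p[100:310,120:400,::-1],None,fx=2.7,fy=2.7))
E
```

```text
clk 4.20 pos [574.6   -22.267 142.661] J [ 0.205  0.241 -0.476 -0.154 -0.438 -1.804] 
 shift cm [ 2.732 -0.183 -4.086] rot [ 0.379 -0.511  0.363] F [-0.918  0.231  0.183] Fn 0.69
round [375.812 236.253]
square [268.873 249.51 ]
cross [146.374 262.935]
bar [  5.204 280.873]
```

View pics/w2.png

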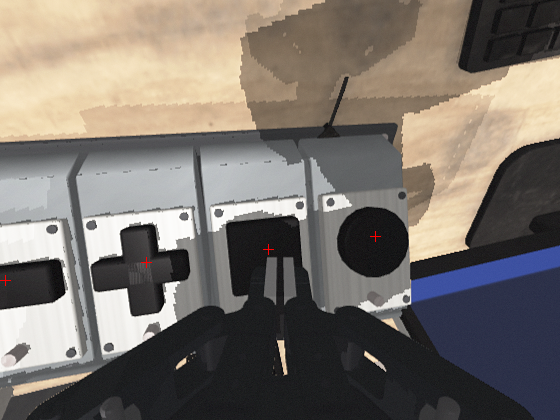

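View pics/s2.png

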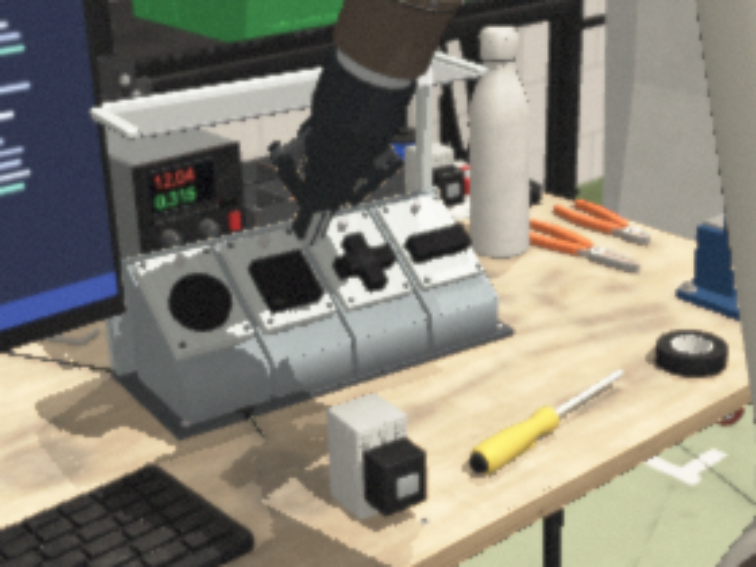

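>>> {"op": "play_rows", "data": {"motion": [0,1.3,-0.15,-1.6,0.4,-0.5,0.3,0,2.65,-0.35,-3.3,0.4,-0.5,0.3,0,2.65,-0.35,-3.3,0.4,-0.5,0.3]}}

```text
clock: 4.68
position: [602.1, -25.6, 118.3]
ee_rot: [0.071, 0.972, 0.095, 0.202]
contact_force: [-0.3, -0.1, 0.2]
gripper_width: 0.0
```

```bash
cat > f.py <<'E'
from kin import *
import sys
K=np.array(KT[sys.argv[1]]); s=arm.read_state(); 
r=s["position"]-K; U=np.cross(yd,N)
print("clk",s["clock"],"pos",s["position"],"rel n/up/y",r@N,r@U,r@yd,"F",s["contact_force"],"Fn",s["contact_force"]@N, "T",s["wrist_torque"],"j5",s["joints"][4])
E
python3 f.py square
```

```text
clk 4.675 pos [602.069 -25.602 118.347] rel n/up/y 18.343047922810218 5.791709524243354 -1.4723883000265343 F [-0.255 -0.113  0.169] Fn 0.2736616381116657 T [-0.311  0.808  0.011] j5 -0.39036526548340245
```

>>> {"op": "play_rows", "data": {"motion": [0,0.07,-0.01,-0.45,0,0,0,0,0.13,-0.02,-0.9,0,0,0,0,0.13,-0.02,-0.9,0,0,0,0,0.13,-0.02,-0.9,0,0,0]}}

```text
clock: 5.18
position: [603.1, -26.0, 107.3]
ee_rot: [0.071, 0.973, 0.095, 0.2]
contact_force: [1.0, 0.4, -0.7]
gripper_width: -0.2
```

```bash
python3 f.py square
```

```text
clk 5.175 pos [603.082 -25.988 107.28 ] rel n/up/y 8.66997527861614 0.3110259828072911 -1.703627179848606 F [ 0.967  0.415 -0.724] Fn -1.1062198591112713 T [-0.337  0.777 -0.038] j5 -0.3730125877108179
```

>>> {"op": "play_rows", "data": {"motion": [0,0.085,-0.013,-0.123,0,0,0,0,0.17,-0.026,-0.246,0,0,0,0,0.255,-0.038,-0.369,0,0,0,0,0.34,-0.05,-0.49,0,0,0,0,0.34,-0.05,-0.49,0,0,0]}}

```text
clock: 5.8
position: [606.5, -26.6, 102.1]
ee_rot: [0.071, 0.973, 0.095, 0.2]
contact_force: [-1.3, -1.3, 3.0]
gripper_width: -0.0
```

```bash
python3 f.py square
```

```text
clk 5.8 pos [606.486 -26.553 102.135] rel n/up/y 2.4764779706757323 0.18576208862108667 -1.760109799713612 F [-1.326 -1.277  3.022] Fn 3.1196699827316188 T [-0.248  0.961  0.041] j5 -0.3672834534180793
```

>>> {"op": "play_rows", "data": {"motion": [0,0.085,-0.013,-0.123,0,0,0,0,0.17,-0.026,-0.246,0,0,0,0,0.255,-0.038,-0.369,0,0,0,0,0.255,-0.038,-0.369,0,0,0]}}

```text
clock: 6.3
position: [609.1, -27.0, 98.4]
ee_rot: [0.071, 0.973, 0.095, 0.2]
contact_force: [-2.2, -0.3, 2.7]
gripper_width: -0.2
```

```bash
python3 f.py square
```

```text
clk 6.3 pos [609.089 -26.959  98.418] rel n/up/y -2.08019913637095 0.21212736535188095 -1.7769415318567312 F [-2.153 -0.32   2.732] Fn 3.432402929479441 T [-0.21   0.994  0.093] j5 -0.36283888592389224
```

>>> {"op": "play_rows", "data": {"motion": [0,0.085,-0.013,-0.123,0,0,0,0,0.17,-0.026,-0.246,0,0,0,0,0.17,-0.026,-0.246,0,0,0]}}

```text
clock: 6.68
position: [610.8, -27.2, 95.9]
ee_rot: [0.071, 0.973, 0.095, 0.2]
contact_force: [-1.7, 0.7, 3.5]
gripper_width: -0.1
```

```bash
python3 f.py square
```

```text
clk 6.675 pos [610.815 -27.225  95.935] rel n/up/y -5.115286857682846 0.21868435230522135 -1.7844583302330908 F [-1.73   0.701  3.453] Fn 3.86955787953275 T [-0.224  1.096  0.059] j5 -0.36002545289446564
```

>>> {"op": "play_rows", "data": {"motion": [0,0.057,-0.008,-0.082,0,0,0,0,0.113,-0.017,-0.164,0,0,0,0,0.113,-0.017,-0.164,0,0,0]}}

```text
clock: 7.05
position: [611.6, -27.4, 94.8]
ee_rot: [0.071, 0.973, 0.095, 0.2]
contact_force: [-6.0, 0.3, 7.9]
gripper_width: 0.1
```

```bash
python3 f.py square
```

```text
clk 7.05 pos [611.628 -27.365  94.804] rel n/up/y -6.514854216456725 0.2456426423729656 -1.802608036911746 F [-5.969  0.314  7.929] Fn 9.908545867139903 T [-0.073  1.358  0.218] j5 -0.3593244677645889
```

>>> {"op": "play_rows", "data": {"motion": [0,0.023,-0.003,-0.033,0,0,0,0,0.023,-0.003,-0.033,0,0,0]}}

```text
clock: 7.3
position: [611.7, -27.4, 94.7]
ee_rot: [0.071, 0.973, 0.095, 0.2]
contact_force: [-7.6, 0.1, 9.3]
gripper_width: 0.0
```

```bash
python3 f.py square
```

```text
clk 7.3 pos [611.685 -27.392  94.697] rel n/up/y -6.637600025953554 0.2340547806752947 -1.8214586935662567 F [-7.569  0.1    9.303] Fn 11.923145662662654 T [0.032 1.545 0.283] j5 -0.35939311293829074
```

>>> {"op": "play_rows", "data": {"motion": [0,-0.57,0.085,0.82,0,0,0,0,-1.13,0.17,1.64,0,0,0,0,-2,0.3,2.9,0,0,0,0,-2.84,0.42,4.1,0,0,0,0,-2.84,0.42,4.1,0,0,0]}}

```text
clock: 7.92
position: [583.6, -22.9, 136.6]
ee_rot: [0.07, 0.972, 0.095, 0.202]
contact_force: [-1.0, -0.2, 0.9]
gripper_width: 0.5
```

```bash
cat > look.py <<'E'
from kin import *
import sys
p,d=arm.get_image("wrist"); q=p[:,:,::-1].copy(); ci=arm.camera_info("wrist")
for k,X in KT.items():
    u=proj(ci,np.array(X))
    cv2.drawMarker(q,tuple(int(a) for a in u),(0,0,255),0,10)
cv2.imwrite(f"pics/{sys.argv[1]}.png",q)
p,d=arm.get_image("scene"); cv2.imwrite(f"pics/{sys.argv[1]}s.png",cv2.resize(p[160:260,140:320,::-1],None,fx=4.4,fy=4.4,interpolation=cv2.INTER_CUBIC))
E
python3 f.py square; python3 look.py w3; python3 -c "
from kin import *
go(np.array(KT['round'])+25*N)"
```

```text
clk 7.925 pos [583.629 -22.908 136.642] rel n/up/y 44.019987354119074 1.0187112062982444 -1.5334547003809367 F [-0.978 -0.171  0.945] Fn 1.3145152992902343 T [-0.329  0.83  -0.004] j5 -0.41079694622996427
clk 8.03 pos [583.699 -23.058 135.373] J [ 0.193  0.262 -0.464 -0.191 -0.411 -1.751] 
 shift cm [ 2.312  8.218 -1.489] rot [-0.003  0.681 -0.122] F [-0.208  0.952 -0.68 ] Fn -0.36
```

View pics/w3.png

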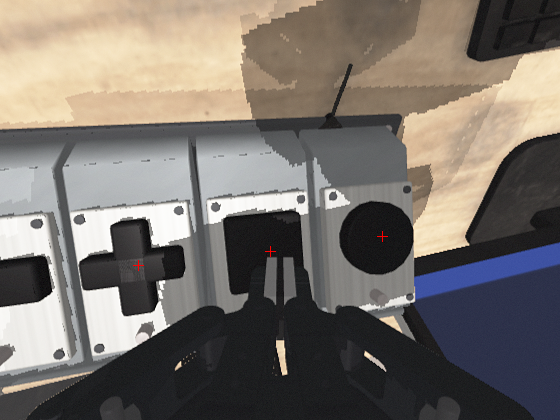

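View pics/w3s.png

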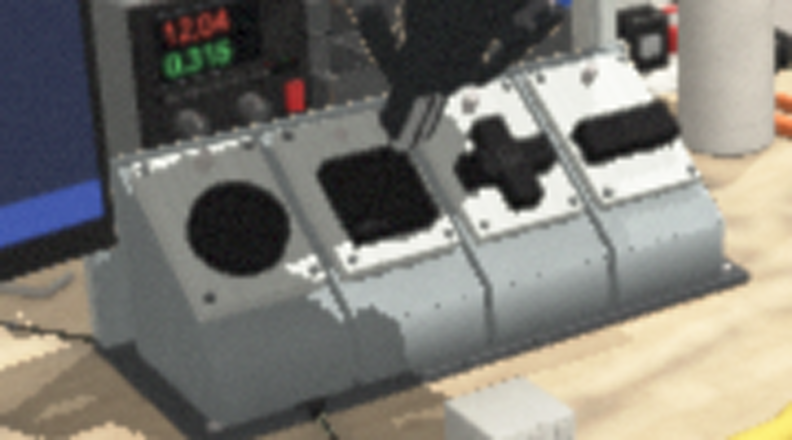

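>>> {"op": "play_rows", "data": {"motion": [0,0.6,4,0,0,0.6,0,0,1.2,8.2,0.2,0,0.6,0,0,1.9,8.2,-0.8,0,0.6,0,0,2.6,8.2,-1.9,0,0.6,0,0,2.6,8.2,-1.9,0,0.6,0]}}

```text
clock: 8.65
position: [609.5, 57.7, 114.1]
ee_rot: [0.072, 0.974, 0.094, 0.194]
contact_force: [-0.3, -0.3, 0.2]
gripper_width: -0.2
```

```bash
python3 look.py w4;python3 f.py round
```

```text
clk 8.75 pos [609.688  57.81  115.46 ] rel n/up/y 19.150887803050388 -0.39493543323936176 -0.8708783831025307 F [-0.258 -0.385  0.705] Fn 0.6911417366173064 T [-0.327  0.758 -0.028] j5 -0.31861021223231883
```

View pics/w4.png

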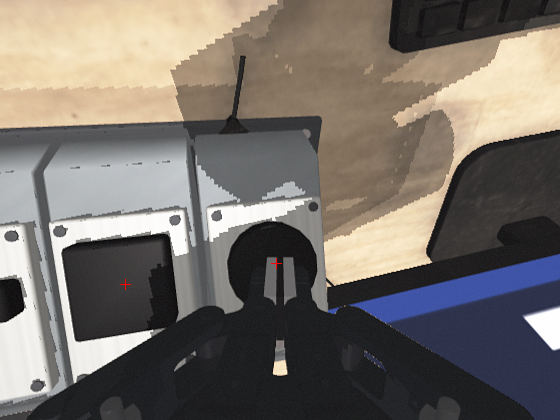

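View pics/w4s.png

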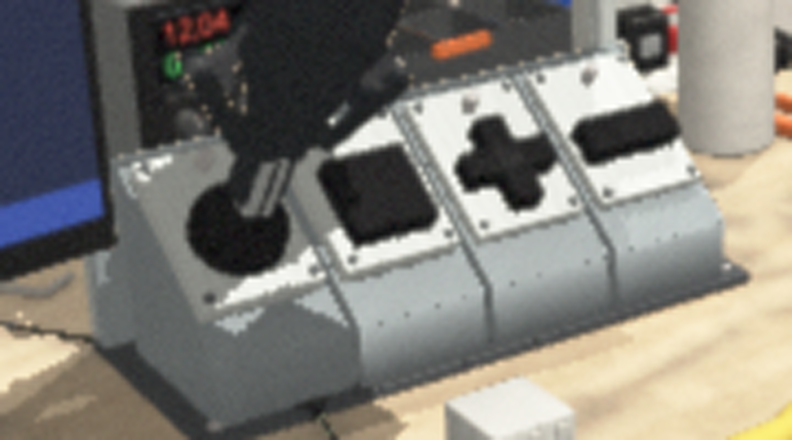

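>>> {"op": "play_rows", "data": {"motion": [0,0.2,-0.03,-0.29,0,0,0,0,0.4,-0.06,-0.57,0,0,0,0,0.57,-0.085,-0.82,0,0,0,0,0.68,-0.1,-0.98,0,0,0,0,0.68,-0.1,-0.98,0,0,0]}}

```text
clock: 9.38
position: [616.5, 57.8, 106.0]
ee_rot: [0.071, 0.974, 0.094, 0.195]
contact_force: [-0.1, 0.7, -0.1]
gripper_width: -0.1
```

```bash
python3 f.py round
```

```text
clk 9.375 pos [616.521  57.815 106.042] rel n/up/y 7.559316006265592 -0.26173755161669554 0.1438233867978683 F [-0.107  0.732 -0.092] Fn 0.0471077143503081 T [-0.258  0.749  0.02 ] j5 -0.3043483804957065
```

>>> {"op": "play_rows", "data": {"motion": [0,0.085,-0.013,-0.123,0,0,0,0,0.17,-0.026,-0.246,0,0,0,0,0.255,-0.038,-0.369,0,0,0,0,0.34,-0.05,-0.49,0,0,0,0,0.34,-0.05,-0.49,0,0,0]}}

```text
clock: 10.0
position: [620.0, 57.4, 101.4]
ee_rot: [0.071, 0.974, 0.094, 0.195]
contact_force: [-2.2, 0.3, 2.1]
gripper_width: -0.1
```

```bash
python3 f.py round
```

```text
clk 10.0 pos [619.974  57.357 101.384] rel n/up/y 1.746575375546695 -0.08071756018857287 0.20136958496210042 F [-2.237  0.342  2.1  ] Fn 3.0187311302816204 T [-0.174  0.955  0.051] j5 -0.2977555745739494
```

>>> {"op": "play_rows", "data": {"motion": [0,0.085,-0.013,-0.123,0,0,0,0,0.17,-0.026,-0.246,0,0,0,0,0.255,-0.038,-0.369,0,0,0,0,0.255,-0.038,-0.369,0,0,0]}}

```text
clock: 10.5
position: [622.6, 56.9, 97.6]
ee_rot: [0.071, 0.974, 0.094, 0.195]
contact_force: [-2.3, -0.1, 4.2]
gripper_width: -0.1
```

```bash
python3 f.py round
```

```text
clk 10.5 pos [622.577  56.95   97.624] rel n/up/y -2.845686293088166 -0.07898931705939481 0.18334810979599853 F [-2.267 -0.114  4.208] Fn 4.7235763892759035 T [-0.108  0.997  0.12 ] j5 -0.2927731409285687
```

>>> {"op": "play_rows", "data": {"motion": [0,0.057,-0.008,-0.082,0,0,0,0,0.113,-0.017,-0.164,0,0,0,0,0.113,-0.017,-0.164,0,0,0]}}

```text
clock: 10.88
position: [623.7, 56.7, 96.0]
ee_rot: [0.071, 0.974, 0.094, 0.195]
contact_force: [-2.0, -0.0, 3.8]
gripper_width: 0.0
```

```bash
python3 f.py round
```

```text
clk 10.875 pos [623.682  56.745  96.015] rel n/up/y -4.807280908224256 -0.08163297278087728 0.14412035818730626 F [-2.036 -0.002  3.835] Fn 4.296705061845515 T [-0.117  0.956  0.132] j5 -0.29071243456218465
```

>>> {"op": "play_rows", "data": {"motion": [0,0.057,-0.008,-0.082,0,0,0,0,0.113,-0.017,-0.164,0,0,0,0,0.113,-0.017,-0.164,0,0,0]}}

```text
clock: 11.25
position: [624.2, 56.6, 95.3]
ee_rot: [0.071, 0.974, 0.094, 0.195]
contact_force: [-8.6, -0.9, 11.2]
gripper_width: -0.3
```

```bash
python3 f.py round
```

```text
clk 11.25 pos [624.207  56.611  95.33 ] rel n/up/y -5.678361925123278 -0.033171043080910796 0.08973583034370697 F [-8.629 -0.934 11.221] Fn 14.008461854273852 T [0.286 1.649 0.453] j5 -0.2906099119311994
```

Home at 14 N. I'll retract now.

>>> {"op": "play_rows", "data": {"motion": [0,-0.57,0.085,0.82,0,0,0,0,-1.13,0.17,1.64,0,0,0,0,-2,0.3,2.9,0,0,0,0,-2.84,0.42,4.1,0,0,0,0,-2.84,0.42,4.1,0,0,0]}}

```text
clock: 11.88
position: [596.2, 61.1, 136.9]
ee_rot: [0.071, 0.973, 0.095, 0.196]
contact_force: [0.3, 0.9, -0.4]
gripper_width: 0.1
```

```bash
python3 f.py round;  python3 -c "
from kin import *
go(np.array(KT['bar'])+60*N)
print(ik(np.array(KT['bar'])+50*N,RG,[-.1,.3,-.3,-.3,-.5,-1.3]))"
```

```text
clk 11.875 pos [596.218  61.125 136.913] rel n/up/y 44.64754970797956 0.5957363888312244 0.4170578594665071 F [ 0.309  0.885 -0.356] Fn -0.3922336719035723 T [-0.255  0.815  0.02 ] j5 -0.3493724970074757
clk 11.88 pos [596.218  61.125 136.913] J [ 0.371  0.274 -0.508 -0.007 -0.349 -2.081] 
 shift cm [ -4.626 -24.604   0.924] rot [-0.035  0.175 -0.153] F [ 0.309  0.885 -0.356] Fn -0.39
(array([-0.184,  0.295, -0.319, -0.397, -0.618, -1.249]), np.float64(1.4210854715202005e-15))
```

>>> {"op": "play_rows", "data": {"motion": [0,-1.5,-2,2,0,0,0,0,-2.2,-7.5,2,0,0,0,0,-3.2,-13.5,2,0,0,0,0,-4.1,-19.5,1.7,0,0,0,0,-4.8,-24.5,1,0,0.2,0]}}

```text
clock: 12.5
position: [548.3, -186.3, 145.7]
ee_rot: [0.072, 0.974, 0.094, 0.194]
contact_force: [0.2, 0.3, -0.4]
gripper_width: -0.2
```

```bash
python3 look.py w5; python3 f.py bar;  python3 -c "
from kin import *
go(np.array(KT['bar'])+16*N)"
```

```text
clk 12.6 pos [ 547.753 -188.892  144.449] rel n/up/y 59.527263887475115 -2.2849776798740415 -4.261927406305115 F [-0.474  0.548 -1.044] Fn -0.539401559380885 T [-0.307  0.837  0.032] j5 -0.6322875473990353
clk 12.60 pos [ 547.753 -188.892  144.449] J [-0.192  0.278 -0.325 -0.389 -0.632 -1.256] 
 shift cm [ 2.717  0.025 -3.434] rot [ 0.022 -0.21   0.288] F [-0.474  0.548 -1.044] Fn -0.54
```

View pics/w5.png

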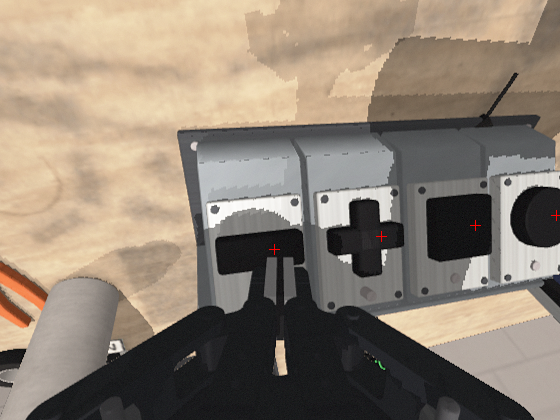

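View pics/w5s.png

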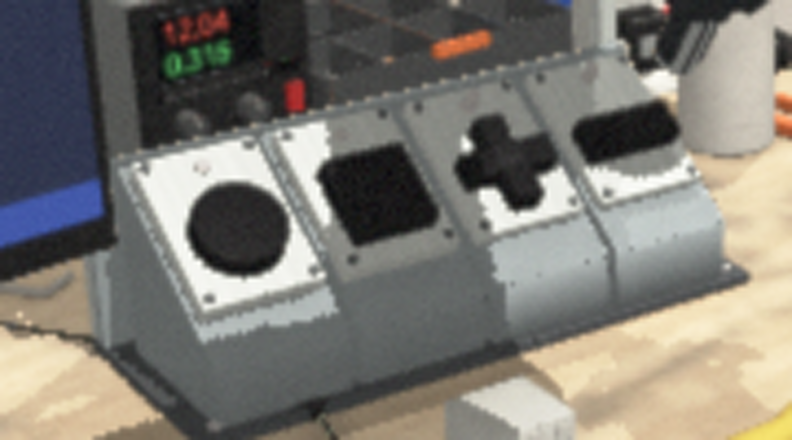

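```bash
python3 look.py w6; python3 f.py bar; python3 - <<'E'
import cv2
q=cv2.imread("pics/w6.png")[120:320,180:560]; cv2.imwrite("pics/w6c.png",cv2.resize(q,None,fx=2.1,fy=2.1,interpolation=cv2.INTER_CUBIC))
E
```

```text
clk 12.7 pos [ 547.937 -185.33   144.717] rel n/up/y 59.94448903666357 -2.4128296594705234 -0.7117430875926142 F [ 0.102 -0.329 -0.242] Fn -0.2837608180771166 T [-0.294  0.773  0.022] j5 -0.6319038155149775
```

View pics/w6c.png

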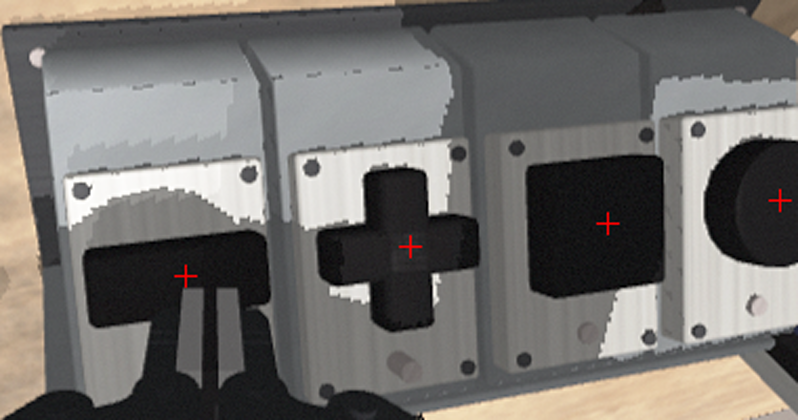

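>>> {"op": "play_rows", "data": {"motion": [0,0.9,-0.2,-1.26,0,0,0,0,1.8,-0.4,-2.5,0,0,0,0,2.58,-0.6,-3.77,0,0,0,0,2.58,-0.6,-3.77,0,0,0,0,2.58,-0.6,-3.77,0,0,0]}}

```text
clock: 13.32
position: [574.2, -190.0, 107.5]
ee_rot: [0.071, 0.974, 0.094, 0.193]
contact_force: [0.6, -0.4, -0.5]
gripper_width: 0.4
```

```bash
python3 look.py w7; python3 f.py bar
```

```text
clk 13.425 pos [ 574.214 -190.146  108.095] rel n/up/y 14.628195830504728 -1.5467796425684377 -1.590754396673531 F [-0.741 -0.781 -0.902] Fn -0.38523638171536234 T [-0.293  0.795  0.028] j5 -0.5814389254536733
```

View pics/w7.png

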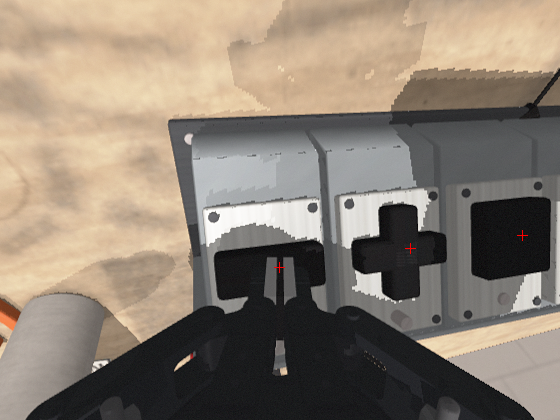

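View pics/w7s.png

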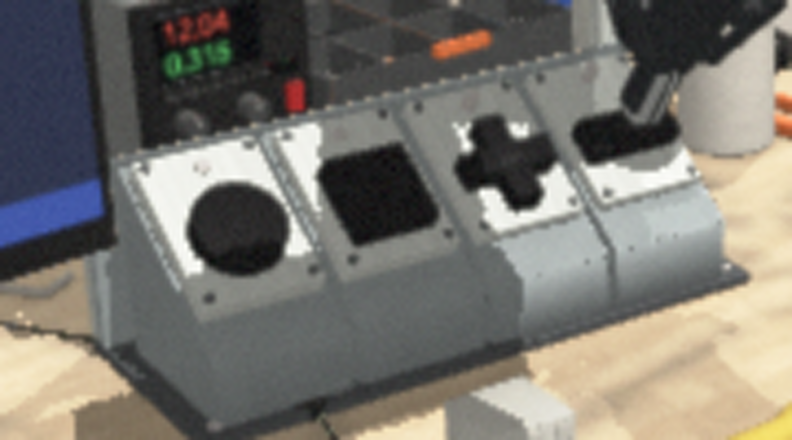

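>>> {"op": "play_rows", "data": {"motion": [0,0.17,-0.026,-0.246,0,0,0,0,0.34,-0.05,-0.49,0,0,0,0,0.43,-0.064,-0.61,0,0,0,0,0.51,-0.076,-0.74,0,0,0,0,0.51,-0.076,-0.74,0,0,0]}}

```text
clock: 14.05
position: [579.2, -191.0, 100.3]
ee_rot: [0.071, 0.974, 0.094, 0.193]
contact_force: [-0.7, 0.2, 1.2]
gripper_width: -0.1
```

```bash
python3 f.py bar
```

```text
clk 14.05 pos [ 579.222 -190.987  100.311] rel n/up/y 5.338693813028358 -1.852222763015402 -1.6824887177362096 F [-0.671  0.19   1.223] Fn 1.3992273083281865 T [-0.23   0.883  0.047] j5 -0.5723083353086996
```

>>> {"op": "play_rows", "data": {"motion": [0,0.085,-0.013,-0.123,0,0,0,0,0.17,-0.026,-0.246,0,0,0,0,0.255,-0.038,-0.369,0,0,0,0,0.34,-0.05,-0.49,0,0,0,0,0.34,-0.05,-0.49,0,0,0]}}

```text
clock: 14.68
position: [582.7, -191.5, 95.3]
ee_rot: [0.072, 0.974, 0.094, 0.194]
contact_force: [-2.7, 0.2, 3.4]
gripper_width: 0.0
```

```bash
python3 f.py bar
```

```text
clk 14.675 pos [ 582.681 -191.513   95.341] rel n/up/y -0.7389510620429699 -1.8368798344925925 -1.6916284528129506 F [-2.709  0.203  3.44 ] Fn 4.371811609994899 T [-0.221  0.933  0.05 ] j5 -0.5660378536832845
```

>>> {"op": "play_rows", "data": {"motion": [0,0.085,-0.013,-0.123,0,0,0,0,0.142,-0.021,-0.205,0,0,0,0,0.142,-0.021,-0.205,0,0,0]}}

```text
clock: 15.05
position: [584.1, -191.7, 93.3]
ee_rot: [0.072, 0.974, 0.094, 0.194]
contact_force: [-3.3, -0.2, 3.8]
gripper_width: 0.3
```

```bash
python3 f.py bar
```

```text
clk 15.05 pos [ 584.07  -191.713   93.306] rel n/up/y -3.210993469978551 -1.8552127526068392 -1.6836574404731584 F [-3.303 -0.219  3.842] Fn 5.003058548786005 T [-0.251  1.008  0.091] j5 -0.5636385072854232
```

>>> {"op": "play_rows", "data": {"motion": [0,0.057,-0.008,-0.082,0,0,0,0,0.113,-0.017,-0.164,0,0,0,0,0.113,-0.017,-0.164,0,0,0]}}

```text
clock: 15.42
position: [585.1, -191.9, 91.9]
ee_rot: [0.071, 0.974, 0.094, 0.193]
contact_force: [-4.3, -1.1, 6.1]
gripper_width: -0.2
```

```bash
python3 f.py bar
```

```text
clk 15.425 pos [ 585.072 -191.891   91.946] rel n/up/y -4.909136609798955 -1.8012222430392044 -1.7120651733047472 F [-4.332 -1.114  6.123] Fn 7.379459054808841 T [-0.109  1.2    0.09 ] j5 -0.5623024308746137
```

One more millimetre, then hold.

>>> {"op": "play_rows", "data": {"motion": [0,0.051,-0.008,-0.074,0,0,0,0,0.051,-0.008,-0.074,0,0,0]}}

```text
clock: 15.68
position: [585.2, -191.9, 91.7]
ee_rot: [0.071, 0.974, 0.094, 0.193]
contact_force: [-7.0, -0.9, 10.3]
gripper_width: -0.0
```

```bash
python3 f.py bar
```

```text
clk 15.675 pos [ 585.208 -191.947   91.737] rel n/up/y -5.161699385640279 -1.8040708382930635 -1.7470758816652965 F [-7.018 -0.937 10.304] Fn 12.342531091370084 T [0.108 1.495 0.306] j5 -0.562756489893025
```

Home at 12 N. I'll hold about 1.5 s.

>>> {"op": "play_rows", "data": {"motion": [0,0,0,0,0,0,0,0,0,0,0,0,0,0,0,0,0,0,0,0,0,0,0,0,0,0,0,0,0,0,0,0,0,0,0]}}

```text
clock: 16.3
position: [585.2, -192.0, 91.7]
ee_rot: [0.071, 0.974, 0.094, 0.193]
contact_force: [-7.7, 0.0, 9.5]
gripper_width: -0.1
```

>>> {"op": "play_rows", "data": {"motion": [0,0,0,0,0,0,0,0,0,0,0,0,0,0,0,0,0,0,0,0,0,0,0,0,0,0,0,0,0,0,0,0,0,0,0]}}

```text
clock: 16.92
position: [585.2, -191.9, 91.7]
ee_rot: [0.071, 0.974, 0.094, 0.193]
contact_force: [-6.9, 0.8, 9.9]
gripper_width: -0.2
```

>>> {"op": "play_rows", "data": {"motion": [0,0,0,0,0,0,0,0,0,0,0,0,0,0]}}

```text
clock: 17.18
position: [585.2, -192.0, 91.7]
ee_rot: [0.071, 0.974, 0.094, 0.193]
contact_force: [-6.3, -0.1, 10.7]
gripper_width: 0.1
```

>>> {"op": "play_rows", "data": {"motion": [0,-0.57,0.085,0.82,0,0,0,0,-1.13,0.17,1.64,0,0,0,0,-2,0.3,2.9,0,0,0,0,-3.5,0.5,5,0,0,0,0,-5,0.7,7.2,0,0,0]}}

```text
clock: 17.8
position: [534.9, -184.7, 163.7]
ee_rot: [0.072, 0.974, 0.094, 0.193]
contact_force: [0.0, 0.1, 1.0]
gripper_width: -0.3
```

>>> {"op": "play_rows", "data": {"motion": [0,-3,-1,4,0,0,0,0,-6,-2,8,0,0,0,0,-9,-3,12,0,0,0,0,-9,-3,12,0,0,0,0,-9,-3,12,0,0,0]}}

```text
clock: 18.42
position: [445.2, -214.5, 282.7]
ee_rot: [0.072, 0.974, 0.094, 0.194]
contact_force: [0.3, -0.0, -0.4]
gripper_width: -0.0
```

```bash
python3 f.py bar; python3 - <<'E'
from kin import *
p,d=arm.get_image("wrist"); cv2.imwrite("pics/w8.png",p[:,:,::-1])
q=p[90:300,150:500,::-1]; cv2.imwrite("pics/w8c.png",cv2.resize(q,None,fx=2.2,fy=2.2,interpolation=cv2.INTER_CUBIC))
p,d=arm.get_image("scene"); cv2.imwrite("pics/s8.png",cv2.resize(p[100:310,120:400,::-1],None,fx=2.7,fy=2.7,interpolation=cv2.INTER_CUBIC))
E
```

```text
clk 18.425 pos [ 445.164 -214.523  282.723] rel n/up/y 228.82694916182086 -2.985340288029131 -44.774843391817534 F [ 0.324 -0.022 -0.39 ] Fn -0.5050053692763863 T [-0.313  0.776 -0.027] j5 -0.9560119084238764
```

View pics/w8c.png

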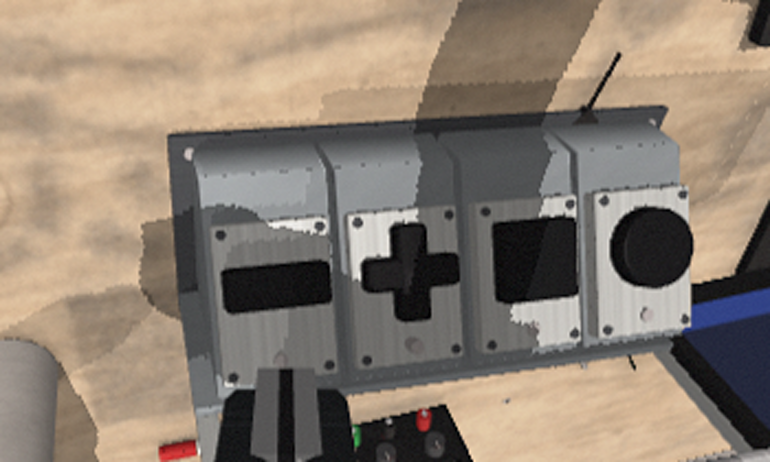

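View pics/s8.png

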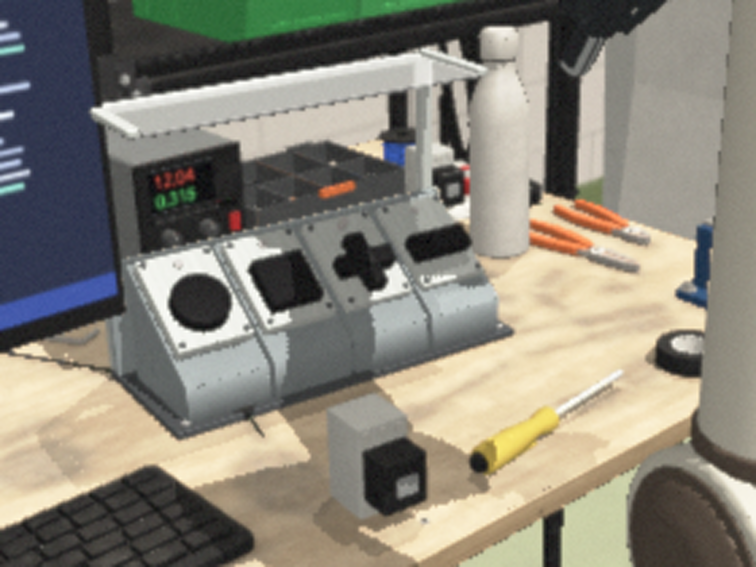

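```bash
python3 -c "
from bench import arm
print(arm.job_done())"
```

```text
the job is handed in; nothing more can be done
None
```

I pressed the square, round and bar keys in that order, each until it stopped, and handed the job in at about 18.5 s of the 48 s allowed. No verdict is reported.

| Key | Highest force read at the stop |
|---|---|
| Square | 12 N |
| Round | 14 N |
| Bar | 12 N, held about 1.5 s |

- **Release between keys:** I backed off about 45 mm or more after each press, which let each key come all the way up before the next.
- **Last pictures:** all the keys are up. The square and round pins show only short stubs against the cross pin's full height. The bar pin also looks sunk, but it shows less clearly, being close to the fingers in that view.
- **Cross key and loose things:** I never touched the cross key. The contactor and screwdriver stand where they were at the start. The tape was only compared by eye and is partly hidden by the arm in the last picture.
- **At hand-in:** the arm was clear of everything, with about 0 N on the tool.

**What went differently:** my first approach square to the key faces ran joints 5 and 6 up to about their range limits at the hover. I backed off and pressed with the tool tilted about 18° from the key's axis, still pushing straight along each key's travel. The two fixed cameras disagreed by about 5 mm on the key positions. I averaged them and checked the result against the wrist camera.

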